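# Emboss the coaster in the lever press

### The arm

A 7-joint arm with a two-finger parallel gripper is mounted at the origin on the work surface. World frame = base frame: x ahead of the robot, y to its left, z up, the work surface at z = 0. Lengths are in m, angles in rad, forces in N, time in s.
With the tool pointing down it reaches from about 0.4 to 0.925 m from the base axis. Payload 4.1 kg.
Tool frame: the origin (TCP) lies midway between the tips of the shut fingers; the grasp point (between the pads) lies 19 mm behind it; z points along the fingers, y is the line along which they close (so a half turn about z gives the same grasp; the last joint's range is limited). The gripper opens to 85 mm and grips with 20 to 120 N. Pads are 22 mm wide; open, the fingers measure 114 mm over their backs; the gripper's body (76 mm by 85 mm) begins 54 mm behind the grasp point. The pads swing forward as they close: fully open they stand 13 mm farther back than shut.
Start: joints at [1.011, 0.398, 0.045, 1.537, -0.019, 1.207, -0.051], TCP at [0.289, -0.582, 0.193] pointing down, gripper open.
Joint ranges: [-2.82, 2.82], [-0.49, 2.23], [-1.37, 1.46], [0, 2.46], [-1.36, 4.5], [0.23, 2], [-2.94, 2.94]. Speed limits (rad/s): [2.57, 2.57, 3.14, 3.14, 3.14, 3.14, 3.14].

### API

Orientations are given as a unit quaternion [x, y, z, w].
In Python, from cell import ctrl, imaging, status, workorder gives the robot as it stands (ctrl), with the cameras (imaging), the readings (status) and the job (workorder).
- The arm moves only by the tool jog_arm, called after ">>>" in YAML: its name, and indented under it one key for each argument. Schema: {"type":"object","properties":{"segments":{"type":"array","items":{"type":"number"},"minItems":6,"maxItems":120},"aperture":{"type":"number"},"grip_n":{"type":"number"},"only":{"type":"string"},"quiet":{"type":"boolean"},"lines":{"type":"string"}},"required":["segments"],"additionalProperties":false}. segments is one flat list of numbers that holds 1 to 20 rows one after another, with no inner brackets; each row has 6 numbers: dx, dy, dz in shares of 0.5 m (1.0 is 0.5 m), then a rotation vector rx, ry, rz in normalised numbers (1 is pi/2 rad); each row is the pose to reach, as a shift and turn from the pose commanded when the call began, along the tool's axes at that moment; what a row does not reach only later rows make up. A row lasts 1/10 s, in which the tool goes at most 0.05 m and 0.15 rad, less where a joint would pass 70% of its speed; a pose out of reach is approached as far as the arm can. aperture is the opening from 0.0 (shut) to 1.0 (fully open), set as the call begins (left out keeps the last). The fingers move at their own pace and stop on an object; grip_n is the grip in N (left out, the last holds). Time passes only in rows, so rows that do not move let the fingers close. The tool returns the time, the measured TCP pose, the force, the opening and the grip force at its end. only (a regular expression) keeps the lines of the reply that match it, lines (a string "A,B") keeps lines A to B, and quiet returns only ok. Input that does not fit is refused with a message, and nothing moves.
- status.get_obs(): the state, without advancing time (a new reading comes with each control period).
- imaging.read_camera(name): name is "scene" or "side" or "wrist"; returns the picture (420x560x3 uint8, blue, green, red); there is no depth.
- imaging.calibration(name): a dict with "camera_matrix" (3x3 intrinsics, pixels), "R" (3x3) and "t" (3): a world point X has camera coordinates R X + t; the wrist camera has in their place "mount" (4x4, takes a point from camera to tool coordinates, whose origin is the TCP and whose axes are the flange's). Camera axes: x right, y down, z forward; pixel columns grow to the right and rows downward; lengths in m; the calibration is good to about 2 mm. The wrist camera is an equidistant fisheye: a pixel r from the principal point sees the ray r / f radians off the axis. A picture is of the moment at which its call begins: read the wrist's pose just before it. calibration takes no time and is no camera call.
- workorder.job_done(): hands the job in; it is judged then, once.
The state is a dict: "time": time; "joint_positions": joint angles; "joint_velocities": joint speeds; "joint_torque": joint torques, N m; "ee_pos": TCP position; "tool_rot": TCP orientation; "force": force on the tool from outside, world axes, zero at the start; "torque": the same for the moment, N m; "grip_width": opening from 0.0 (shut) to 1.0 (fully open); "grip_force": force on a finger pad.
Only numpy, scipy, OpenCV 4.12 (cv2) and the standard library are available. Lean on these libraries where they do the work, as an engineer would, in place of code of your own. Each camera call takes 0.05 s, during which the arm holds its last target. There are 200 camera calls.

### The job

A cork coaster is waiting in the embossing press on the sideboard (the dark press with a wooden crossbar handle). Pull the handle down to its stop, keep it there for about a second, then ease it slowly all the way back up, taking two or three seconds and never letting it spring back by itself, and let go. Leave the coaster where it lies and do not work the citrus juicer's lever.

Things in the scene. Friction and masses are not known exactly. Their poses are not given: they have to be found in the camera images.
- press_grip (a point): Centre of the press's crossbar: round wood, 18 mm dia, along y, middle 110 mm free to pinch from above across it. Frame turns with the lever; lever up: z vertical, x level from the bar to the press's rear. Hinge axis parallel to y at (153, 0, -129) mm in this frame, radius 200. Bar 299 mm above the table when up, 154 down, swinging 47 mm frontward. Nothing else comes within 45 mm of the bar.
- press_lever (a joint): Lever angle of the embossing press (dark C-frame, base 220 x 130 mm, fork lever of two rods 128 mm apart), rad: 0 up, growing downward, 0.78 at the bottom stop. Sprung: about 2 N at the bar to start, 13 N at the stop. Let go low it flies up; in the last 0.05 rad it comes home gently. Press fixed, left or right, front towards the robot (yaw up to 0.45 rad).
- juicer_lever (a joint): Lever angle of the citrus juicer, a bystander fixed at the other of the two places: bright metal, round base and column, funnel over a small glass, single steel lever with a black ball 40 mm across at its end, up to 335 mm high. 0 up, growing downward, 0.78 at its stop; sprung. Not to be worked.
- coaster: Round cork coaster, 90 mm across, 5 mm thick, lying loose between four locating pins on the press's anvil under its brass die, 70 mm in front of the hinge axis. Not to be touched. Origin at the centre of its underside, 32 mm above the table; z up. (A stack of spare coasters lies elsewhere on the table.)

How it is judged:
By the outcome, as a careful person would: the job done as asked, in the order asked, and still so for the second after the job is handed in, with the robot touching nothing.
It also fails if it takes over 51 s, if anything falls off the work surface, if the arm or the gripper's body presses on something with over 40 N, if the wrist force passes 120 N, or if a joint passes its speed limit or range.

## Working session

There is one attempt and no reset: what is moved stays moved. The work goes in short steps, Python scripts to look and compute and a tool call to move; the robot and the scene stay as the last step left them, time stands still between calls to the robot, and variables do not carry over. Pictures are saved under pics/ and viewed, at most 10 in all, crops included, and the job is handed in when it is done.

```bash
ls; mkdir -p pics
```

Run:
```python
from cell import ctrl, imaging, status, workorder
import cv2
for n in("scene","side"):
    cv2.imwrite(f"pics/{n}0.png",imaging.read_camera(n))
    c=imaging.calibration(n);print(n,c)
o=status.get_obs();print(o["time"],o["ee_pos"],o["tool_rot"])
```

```text
cell.py
pics
scene {'camera_matrix': array([[400.69311448,   0.        , 280.69163862],
       [  0.        , 400.69311448, 209.99241246],
       [  0.        ,   0.        ,   1.        ]]), 'R': array([[-0.39635808,  0.91807397, -0.00636114],
       [ 0.7274692 ,  0.30982685, -0.61220575],
       [-0.56007931, -0.24728023, -0.79067291]]), 't': array([ 0.2611312 , -0.29849665,  1.31214044])}
side {'camera_matrix': array([[471.57874761,   0.        , 275.51619939],
       [  0.        , 471.57874761, 213.62425416],
       [  0.        ,   0.        ,   1.        ]]), 'R': array([[-0.68869063, -0.72500347,  0.00867106],
       [-0.51542206,  0.48112524, -0.70912524],
       [ 0.50994639, -0.49283716, -0.70502922]]), 't': array([0.39946864, 0.46398917, 0.92140143])}
0.1 [ 0.2887652  -0.58162446  0.19224191] [ 9.73564051e-01  2.28412468e-01 -2.57396765e-04 -8.46524277e-04]
```

View pics/scene0.png

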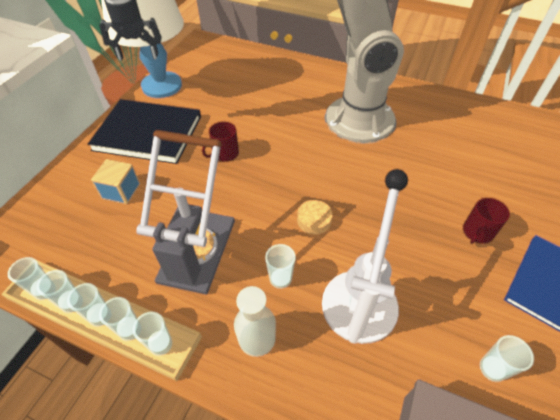

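View pics/side0.png

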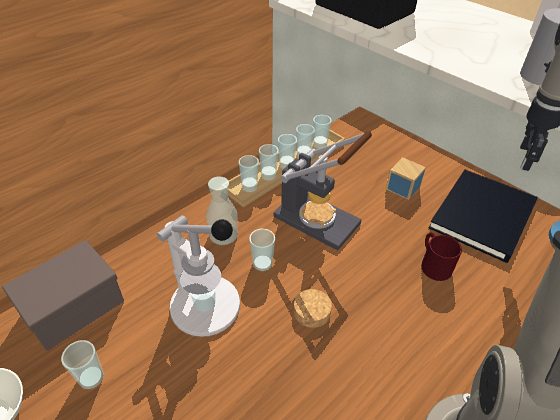

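The scene view shows the press with its bar at about (157,135)–(218,143). In the side view the bar runs (341,162)–(370,133). The juicer ball is at (396,180) in the scene view. Next I'll measure the bar from a colour mask.

Create h.py:
```python
from cell import ctrl, imaging, status, workorder
import numpy as np, cv2
def ray(n,uv):
    c=imaging.calibration(n);R=c["R"];d=R.T@np.linalg.inv(c["camera_matrix"])@[*uv,1]
    return -R.T@c["t"],d/np.linalg.norm(d)
def plane(n,uv,z):
    o,d=ray(n,uv);return o+d*(z-o[2])/d[2]
def tri(a,b):
    A=[];r=[]
    M=np.zeros((3,3));v=np.zeros(3)
    L=[ray("scene",a),ray("side",b)]
    for o,d in L:
        P=np.eye(3)-np.outer(d,d);M+=P;v+=P@o
    X=np.linalg.solve(M,v)
    return X,[np.linalg.norm(np.cross(X-o,d)) for o,d in L]
```

Run:
```python
import cv2,numpy as np
out=[]
for n,(x0,y0,x1,y1) in {"scene":(140,115,240,165),"side":(325,120,385,175)}.items():
    im=cv2.imread(f"pics/{n}0.png")[y0:y1,x0:x1]
    hsv=cv2.cvtColor(im,cv2.COLOR_BGR2HSV)
    m=cv2.inRange(hsv,(3,90,40),(14,255,150))
    k,l,s,c=cv2.connectedComponentsWithStats(m)
    for i in range(1,k):
        if s[i,4]>40: print(n,s[i]+np.array([x0,y0,0,0,0]),c[i]+[x0,y0],cv2.minAreaRect(np.argwhere(l==i)[:,::-1].astype(np.float32)))
    b=im.copy();b[m>0]=(0,255,0)
    t=np.hstack([im,b]);out.append(cv2.resize(t,(780,int(t.shape[0]*780/t.shape[1]*(1 if n=='scene' else .9)))))
o=np.vstack(out);o=cv2.resize(o,(780,590));cv2.imwrite("pics/m1.png",o)
```

```text
scene [153 115  87  49 993] [195.29204431 141.01309164] ((55.98848342895508, 23.70633316040039), (47.06186294555664, 85.62045288085938), 87.75425720214844)
side [338 120  47  45 668] [359.4011976  136.14670659] ((26.999996185302734, 12.500001907348633), (31.819807052612305, 62.93251419067383), 45.0)
side [328 145  18  14  63] [335.77777778 151.28571429] ((11.038461685180664, 30.807689666748047), (3.60555100440979, 21.35595703125), 56.30992889404297)
```

View pics/m1.png

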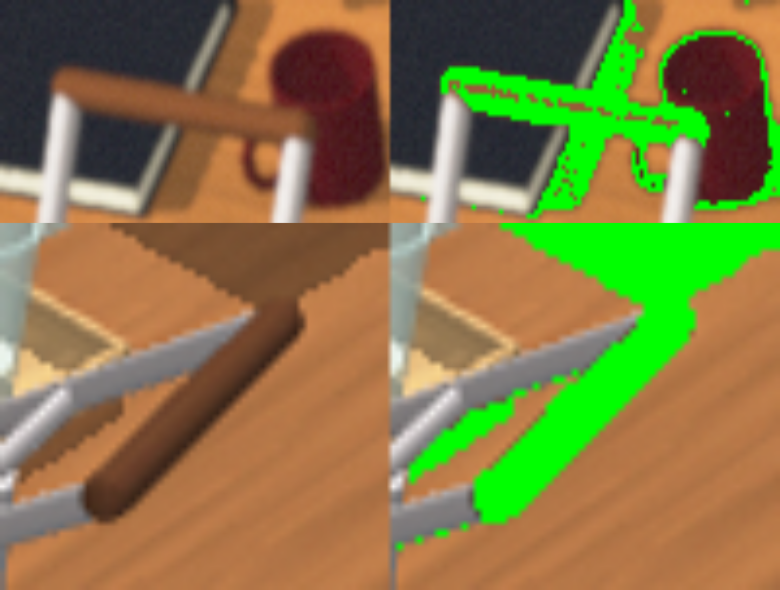

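The crops show the bar clearly, at scene (154.6,133)–(220,143.5) and side (341,161.5)–(368,133). I'll triangulate both ends.

Run:
```python
from h import *
np.set_printoptions(precision=4,suppress=True)
A=tri((220,143.5),(341.2,161.5));B=tri((154.6,132.9),(368.1,133.3));print(A,B)
P=[plane("scene",u,.299) for u in((220,143.5),(154.6,132.9))];Q=[plane("side",u,.299) for u in((341.2,161.5),(368.1,133.3))]
for a,b in (P,Q,(A[0],B[0])):
    print((a+b)/2,np.linalg.norm(a-b),np.arctan2(-(a-b)[0],(a-b)[1]))
# juicer ball
print(tri((396,180),(222,230)))
# press base corners bottom: scene
for uv in((233,213),(207,291),(157,285)):print(plane("scene",uv,0.0))
o=status.get_obs();from scipy.spatial.transform import Rotation as R
print(R.from_quat(o["tool_rot"]).as_matrix(),o["joint_positions"])
```

```text
(array([ 0.5529, -0.1776,  0.2997]), [np.float64(0.0005287357880418363), np.float64(0.0005287357880417241)]) (array([ 0.5808, -0.3132,  0.3008]), [np.float64(0.0022523113357226067), np.float64(0.0022523113357226588)])
[ 0.5651 -0.2476  0.299 ] 0.14259584426190708 0.17511224665612604
[ 0.5674 -0.2455  0.299 ] 0.1357613412657523 0.20529374707794149
[ 0.5669 -0.2454  0.3002] 0.1385070303945927 0.2027435664126835
(array([0.5454, 0.1735, 0.3331]), [np.float64(0.000789621928015768), np.float64(0.0007896219280157118)])
[ 0.5086 -0.2046  0.    ]
[ 0.7366 -0.1543  0.    ]
[ 0.7697 -0.2709  0.    ]
[[ 0.8957  0.4447 -0.0009]
 [ 0.4447 -0.8957  0.0015]
 [-0.0001 -0.0018 -1.    ]] [ 1.011   0.3991  0.045   1.5378 -0.0187  1.2069 -0.0507]
```

The manual's scale: shifts go in shares of 0.5 m and turns go in shares of pi/2 rad. Converting my numbers, 0.397 m / 0.5 = 0.794, -0.177 m / 0.5 = -0.354, -1.31 rad / 1.5708 = -0.834.

>>> jog_arm:
  segments: [0,0,-0.1,0,0,0,0,0,-0.2,0,0,0,0,0,-0.3,0,0,0,0.04,-0.02,-0.38,0,0,-0.0764,0.12,-0.054,-0.44,0,0,-0.1592,0.2,-0.09,-0.44,0,0,-0.2419,0.28,-0.124,-0.44,0,0,-0.3183,0.36,-0.16,-0.44,0,0,-0.3947,0.44,-0.196,-0.44,0,0,-0.4711,0.52,-0.232,-0.44,0,0,-0.5475,0.6,-0.268,-0.44,0,0,-0.6239,0.68,-0.304,-0.44,0,0,-0.7003,0.75,-0.336,-0.44,0,0,-0.7703,0.794,-0.354,-0.44,0,0,-0.834,0.794,-0.354,-0.44,0,0,-0.834,0.794,-0.354,-0.44,0,0,-0.834]
  aperture: 1.0

```text
time: 1.7
ee_pos: [0.5657, -0.2472, 0.4126]
tool_rot: [0.633, 0.774, -0.001, -0.0]
force: [-0.7, -0.9, 0.3]
grip_width: 1.001
grip_force: 0.0
```

Run:
```python
from h import *
from scipy.spatial.transform import Rotation as R
o=status.get_obs();M=R.from_quat(o["tool_rot"]).as_matrix();print(M.round(4),o["ee_pos"],o["force"],o["joint_positions"])
print("to go (tool):",M.T@(np.array([.566,-.2465,.2805])-o["ee_pos"]))
cv2.imwrite("pics/w1.png",imaging.read_camera("wrist"));cv2.imwrite("pics/s1.png",imaging.read_camera("side"))
c=imaging.calibration("wrist");print(c)
```

```text
[[-1.984e-01  9.801e-01 -1.400e-03]
 [ 9.801e-01  1.984e-01 -3.000e-04]
 [-0.000e+00 -1.400e-03 -1.000e+00]] [ 0.56573212 -0.24718065  0.4125879 ] [-0.70030258 -0.88217784  0.33959623] [ 0.58586392  0.28409038 -0.33582223  1.23232032  0.09339999  1.64124627
  0.46879153]
to go (tool): [0.00061817 0.00058741 0.13208717]
{'camera_matrix': array([[325.1922621 ,   0.        , 274.15016807],
       [  0.        , 325.1922621 , 208.12744201],
       [  0.        ,   0.        ,   1.        ]]), 'mount': array([[ 8.09831988e-04, -9.57437125e-01, -2.88640772e-01,
         7.38249473e-02],
       [ 9.99999652e-01,  7.17135425e-04,  4.26896121e-04,
         5.27806282e-04],
       [-2.01731672e-04, -2.88641017e-01,  9.57437373e-01,
        -1.81326685e-01],
       [ 0.00000000e+00,  0.00000000e+00,  0.00000000e+00,
         1.00000000e+00]])}
```

View pics/w1.png

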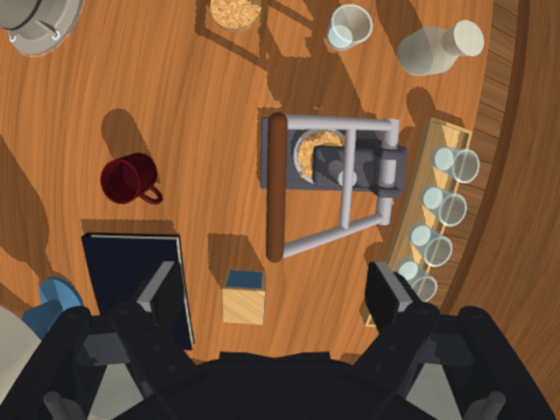

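The wrist view shows the bar from (278,115) to (275,258). It lies midway between the fingers and square to the closing line. I'll check its position against the earlier estimate and work out the arc.

Run:
```python
from h import *
from scipy.spatial.transform import Rotation as R
np.set_printoptions(precision=4,suppress=True)
o=status.get_obs();M=R.from_quat(o["tool_rot"]).as_matrix();c=imaging.calibration("wrist");K=c["camera_matrix"];T=c["mount"]
for uv in((278.5,114),(275,260),(276.5,190)):
    d=np.array(uv)-K[:2,2];r=np.linalg.norm(d);a=r/K[0,0];v=np.array([*(np.sin(a)*d/r),np.cos(a)])
    O=M@T[:3,3]+o["ee_pos"];D=M@T[:3,:3]@v;print(O+D*(.299-O[2])/D[2])
print("rel tool: th, dy, dz (TCP)")
f=np.arctan2(129,153)
for th in np.linspace(0,.8,17):
    s=lambda f:.2*np.array([-np.cos(f),np.sin(f)])
    b=s(f-th)-s(f); off=.019*np.array([np.sin(th),-np.cos(th)])-[0,-.019]
    print(th.round(3),(b+off)[0].round(4),-(b+off)[1].round(4))
```

```text
[ 0.555  -0.1766  0.299 ]
[ 0.58  -0.317  0.299]
[ 0.5672 -0.246   0.299 ]
rel tool: th, dy, dz (TCP)
0.0 0.0 -0.0
0.05 -0.0053 0.0078
0.1 -0.0102 0.0158
0.15 -0.0147 0.0241
0.2 -0.0188 0.0326
0.25 -0.0224 0.0412
0.3 -0.0257 0.0501
0.35 -0.0284 0.0591
0.4 -0.0307 0.0682
0.45 -0.0326 0.0775
0.5 -0.034 0.0868
0.55 -0.0349 0.0961
0.6 -0.0354 0.1055
0.65 -0.0353 0.115
0.7 -0.0349 0.1244
0.75 -0.0339 0.1337
0.8 -0.0325 0.143
```

Scaled: 0.132 m / 0.5 = 0.264, 0.001 m / 0.5 = 0.002.

>>> jog_arm:
  segments: [0,0.002,0.06,0,0,0,0,0.002,0.12,0,0,0,0,0.002,0.18,0,0,0,0,0.002,0.22,0,0,0,0,0.002,0.25,0,0,0,0,0.002,0.264,0,0,0,0,0.002,0.264,0,0,0]
  aperture: 1.0

```text
time: 2.5
ee_pos: [0.5657, -0.2481, 0.2804]
tool_rot: [0.634, 0.773, -0.001, -0.001]
force: [-0.8, 0.6, -0.1]
grip_width: 1.0
grip_force: 0.0
```

>>> jog_arm:
  segments: [0,0,0,0,0,0,0,0,0,0,0,0,0,0,0,0,0,0,0,0,0,0,0,0,0,0,0,0,0,0,0,0,0,0,0,0,0,0,0,0,0,0,0,0,0,0,0,0]
  aperture: 0.0
  grip_n: 60

```text
time: 3.3
ee_pos: [0.5669, -0.2469, 0.2812]
tool_rot: [0.633, 0.774, -0.0, 0.0]
force: [0.0, 0.1, -0.5]
grip_width: -0.004
grip_force: 0.0
```

The gripper shut on nothing, so I'll look.

Run:
```python
from h import *
w=imaging.read_camera("wrist");s=imaging.read_camera("side");q=imaging.read_camera("scene")
a=cv2.resize(s[90:240,250:430],(480,400));b=cv2.resize(q[80:240,90:270],(320,284))
o=np.zeros((400,800,3),np.uint8);o[:,:480]=a;o[:284,480:]=b;cv2.imwrite("pics/c2.png",o);cv2.imwrite("pics/w2.png",w)
```

```text
(no output)
```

View pics/c2.png

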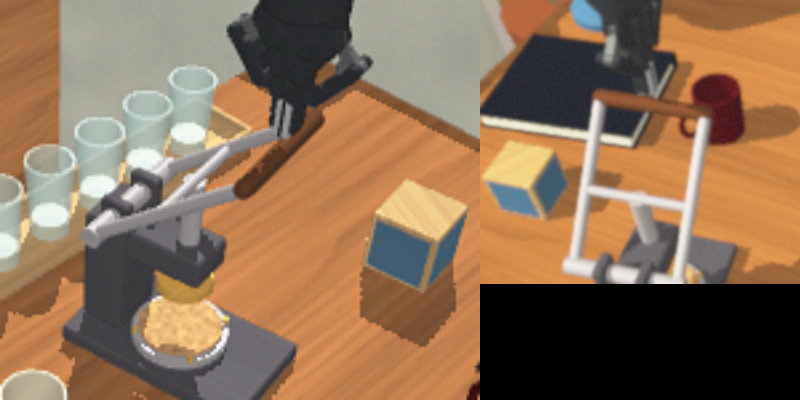

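View pics/w2.png

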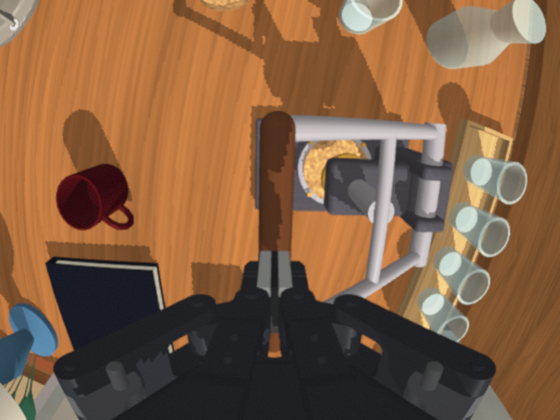

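Run:
```python
from h import *
o=status.get_obs();X=o["ee_pos"];print(X,o["force"],o["grip_width"],o["tool_rot"])
for n in("side","scene"):
    c=imaging.calibration(n)
    for z in(0,.019,.04):
        p=c["camera_matrix"]@(c["R"]@(X+[0,0,z])+c["t"]);print(n,z,p[:2]/p[2])
s=imaging.read_camera("side")[110:180,320:400];q=imaging.read_camera("scene")[80:150,130:220]
cv2.imwrite("pics/c3.png",np.hstack([cv2.resize(s,(400,350)),cv2.resize(q,(400,311+39))]))
```

```text
[ 0.56691377 -0.24694431  0.28119453] [-0.1759807   0.39686488  0.09006069] 0.0003166644009340246 [ 6.32958799e-01  7.74185479e-01 -3.21391594e-05  3.83072457e-05]
side 0 [354.74582538 152.73053721]
side 0.019 [355.76230207 146.33239706]
side 0.04 [356.91442954 139.08041269]
scene 0 [188.33999227 145.2052972 ]
scene 0.019 [186.58543975 138.32043232]
scene 0.04 [184.56969745 130.41065865]
```

View pics/c3.png

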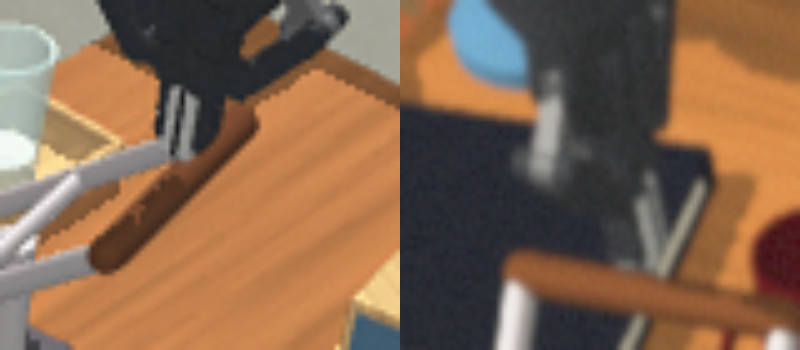

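The tips are shut just above the bar. They appear at side (356,142), about 25–33 mm higher than the reported TCP. I'll open, go 28 mm lower and close again.

>>> jog_arm:
  segments: [0,0,0,0,0,0,0,0,0,0,0,0,0,0,0,0,0,0,0,0,0,0,0,0,0,0,0,0,0,0,0,0,0,0,0,0,0,0,0.02,0,0,0,0,0,0.04,0,0,0,0,0,0.056,0,0,0,0,0,0.056,0,0,0]
  aperture: 1.0

```text
time: 4.55
ee_pos: [0.5657, -0.2466, 0.251]
tool_rot: [0.633, 0.774, -0.001, -0.002]
force: [0.6, -0.5, -0.3]
grip_width: 0.999
grip_force: 0.0
```

>>> jog_arm:
  segments: [0,0,0,0,0,0,0,0,0,0,0,0,0,0,0,0,0,0,0,0,0,0,0,0,0,0,0,0,0,0,0,0,0,0,0,0,0,0,0,0,0,0,0,0,0,0,0,0]
  aperture: 0.0
  grip_n: 60

```text
time: 5.35
ee_pos: [0.567, -0.247, 0.2537]
tool_rot: [0.633, 0.774, 0.0, 0.0]
force: [0.3, 0.8, 2.8]
grip_width: 0.18
grip_force: 58.6
```

It gripped, but 0.18 is narrower than the 18 mm bar (0.21), so the pads are probably high on it. I'll regrip 8 mm deeper.

Scaled: 0.008 m / 0.5 = 0.016, 0.004 m / 0.5 = 0.008.

>>> jog_arm:
  segments: [0,0,0,0,0,0,0,0,0,0,0,0,0,0,0,0,0,0,0,0,0,0,0,0,0,0,0.008,0,0,0,0,0,0.016,0,0,0,0,0,0.016,0,0,0]
  aperture: 0.7

```text
time: 6.05
ee_pos: [0.5663, -0.2468, 0.2442]
tool_rot: [0.633, 0.774, -0.0, -0.001]
force: [0.3, 1.3, -0.5]
grip_width: 0.698
grip_force: 0.0
```

>>> jog_arm:
  segments: [0,0,0,0,0,0,0,0,0,0,0,0,0,0,0,0,0,0,0,0,0,0,0,0,0,0,0,0,0,0,0,0,0,0,0,0,0,0,0,0,0,0,0,0,0,0,0,0]
  aperture: 0.0
  grip_n: 60

```text
time: 6.85
ee_pos: [0.567, -0.247, 0.2455]
tool_rot: [0.633, 0.774, 0.0, 0.0]
force: [-1.8, 1.4, 2.3]
grip_width: 0.187
grip_force: 58.6
```

Run:
```python
from h import *
s=imaging.read_camera("side")[110:180,320:400];q=imaging.read_camera("wrist")[180:320,190:350]
cv2.imwrite("pics/c4.png",np.hstack([cv2.resize(s,(400,350)),cv2.resize(q,(400,350))]))
```

```text
(no output)
```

View pics/c4.png

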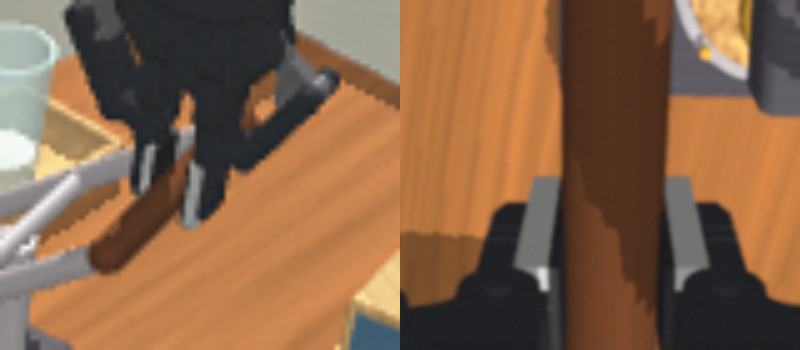

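Both pads now straddle the bar well. I'll swing with the tool kept vertical, so the round bar turns in the pads, and do the first half of the arc.

Scaled: 0.0697 m / 0.5 = 0.1394, 0.0509 m / 0.5 = 0.1018.

>>> jog_arm:
  segments: [0,-0.012,0.016,0,0,0,0,-0.024,0.032,0,0,0,0,-0.035,0.0486,0,0,0,0,-0.0452,0.0658,0,0,0,0,-0.054,0.0836,0,0,0,0,-0.0626,0.1018,0,0,0,0,-0.07,0.1204,0,0,0,0,-0.0762,0.1394,0,0,0]

```text
time: 7.75
ee_pos: [0.5315, -0.2534, 0.1777]
tool_rot: [0.633, 0.774, 0.002, 0.002]
force: [0.2, 3.2, 9.6]
grip_width: 0.184
grip_force: 64.2
```

Run:
```python
from h import *
o=status.get_obs();print(o["ee_pos"],o["force"],o["torque"],o["grip_width"])
s=imaging.read_camera("side")[110:210,300:400];q=imaging.read_camera("wrist")[100:320,190:450]
cv2.imwrite("pics/c5.png",np.hstack([cv2.resize(s,(350,350)),cv2.resize(q,(414,350))]))
```

```text
[ 0.53154792 -0.25342489  0.1777413 ] [0.17850881 3.23210802 9.57958458] [ 0.67963425 -0.0099344  -0.32464593] 0.18421965549767996
```

View pics/c5.png

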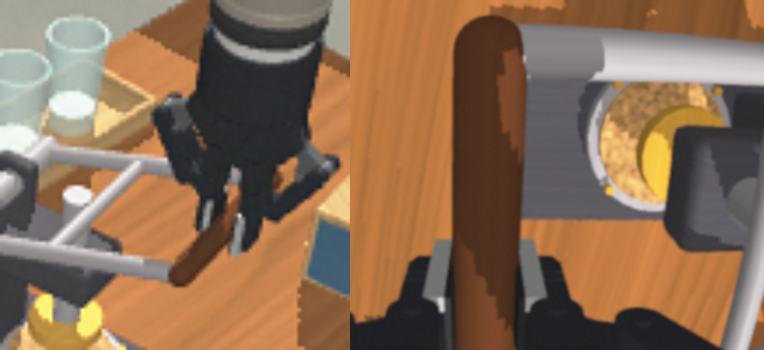

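The bar is still well held mid-way and the force is about what the spring should give. I'll continue to the stop.

Scaled: 0.075 m / 0.5 = 0.15, 0.0591 m / 0.5 = 0.1182.

>>> jog_arm:
  segments: [0,-0.006,0.0194,0,0,0,0,-0.01,0.0388,0,0,0,0,-0.0136,0.0584,0,0,0,0,-0.016,0.0782,0,0,0,0,-0.0174,0.098,0,0,0,0,-0.018,0.1182,0,0,0,0,-0.0176,0.132,0,0,0,0,-0.0168,0.144,0,0,0,0,-0.0168,0.15,0,0,0,0,-0.0168,0.15,0,0,0]

```text
time: 8.85
ee_pos: [0.5212, -0.2552, 0.1022]
tool_rot: [0.633, 0.774, 0.0, -0.0]
force: [-7.2, 4.1, 14.4]
grip_width: 0.19
grip_force: 69.3
```

Scaled: 0.003 m / 0.5 = 0.006.

>>> jog_arm:
  segments: [0,0,0.006,0,0,0,0,0,0.006,0,0,0]

```text
time: 9.05
ee_pos: [0.5213, -0.2552, 0.0991]
tool_rot: [0.633, 0.774, 0.0, -0.0]
force: [-4.0, 3.0, 12.0]
grip_width: 0.19
grip_force: 70.0
```

>>> jog_arm:
  segments: [0,0,0.006,0,0,0,0,0,0.006,0,0,0]

```text
time: 9.25
ee_pos: [0.5215, -0.2552, 0.0962]
tool_rot: [0.633, 0.774, 0.0, -0.0]
force: [-3.6, 3.4, 13.4]
grip_width: 0.187
grip_force: 70.0
```

>>> jog_arm:
  segments: [0,0,0.006,0,0,0,0,0,0.006,0,0,0]

```text
time: 9.45
ee_pos: [0.5217, -0.2552, 0.0939]
tool_rot: [0.633, 0.774, 0.0, -0.0]
force: [-5.7, 4.4, 15.8]
grip_width: 0.186
grip_force: 70.3
```

>>> jog_arm:
  segments: [0,0,0.006,0,0,0,0,0,0.006,0,0,0]

```text
time: 9.65
ee_pos: [0.5218, -0.2552, 0.093]
tool_rot: [0.633, 0.774, 0.0, 0.0]
force: [-10.1, 5.4, 27.3]
grip_width: 0.188
grip_force: 71.5
```

Run:
```python
from h import *
s=imaging.read_camera("side")[110:230,270:390];q=imaging.read_camera("scene")[80:240,90:250]
cv2.imwrite("pics/c6.png",np.hstack([cv2.resize(s,(400,400)),cv2.resize(q,(400,400))]))
```

```text
(no output)
```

View pics/c6.png

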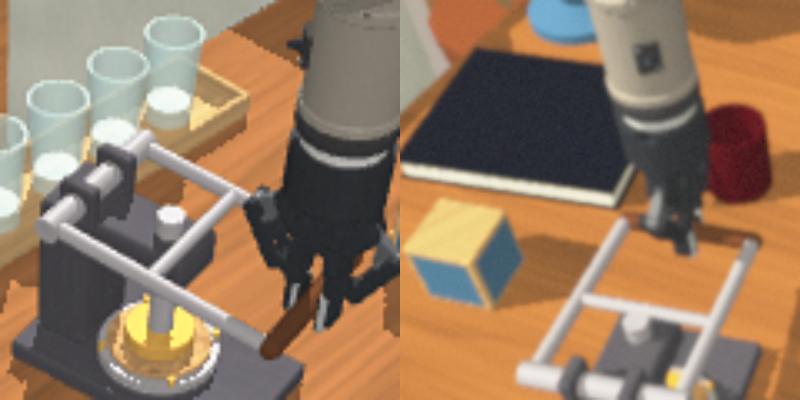

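The force jumped and the die is down on the coaster, so the lever is at its stop. I'll hold for a second, then ease up along the arc.

>>> jog_arm:
  segments: [0,0,0,0,0,0,0,0,0,0,0,0,0,0,0,0,0,0,0,0,0,0,0,0,0,0,0,0,0,0,0,0,0,0,0,0,0,0,0,0,0,0,0,0,0,0,0,0,0,0,0,0,0,0]

```text
time: 10.65
ee_pos: [0.5219, -0.2552, 0.093]
tool_rot: [0.633, 0.774, 0.0, 0.0]
force: [-10.2, 5.5, 27.3]
grip_width: 0.188
grip_force: 71.5
```

>>> jog_arm:
  segments: [0,0,-0.01,0,0,0,0,0,-0.024,0,0,0,0,-0.0012,-0.038,0,0,0,0,-0.0008,-0.052,0,0,0,0,0,-0.066,0,0,0,0,0.0008,-0.08,0,0,0,0,0.0026,-0.094,0,0,0,0,0.0046,-0.108,0,0,0,0,0.0068,-0.121,0,0,0,0,0.01,-0.135,0,0,0,0,0.0134,-0.149,0,0,0,0,0.0168,-0.162,0,0,0]

```text
time: 11.85
ee_pos: [0.5309, -0.2536, 0.1702]
tool_rot: [0.633, 0.774, 0.001, 0.001]
force: [3.9, 2.6, 1.5]
grip_width: 0.186
grip_force: 73.9
```

Scaled: -0.068 m / 0.5 = -0.136, 0.026 m / 0.5 = 0.052.

>>> jog_arm:
  segments: [0,0.0044,-0.013,0,0,0,0,0.009,-0.026,0,0,0,0,0.0136,-0.0386,0,0,0,0,0.0192,-0.051,0,0,0,0,0.025,-0.063,0,0,0,0,0.031,-0.0748,0,0,0,0,0.038,-0.086,0,0,0,0,0.045,-0.098,0,0,0,0,0.052,-0.109,0,0,0,0,0.06,-0.12,0,0,0,0,0.068,-0.13,0,0,0,0,0.073,-0.136,0,0,0,0,0.073,-0.136,0,0,0]

```text
time: 13.15
ee_pos: [0.5661, -0.2472, 0.235]
tool_rot: [0.633, 0.774, 0.0, -0.0]
force: [6.9, 0.8, -8.0]
grip_width: 0.184
grip_force: 73.5
```

Create cmp.py:
```python
from h import *
for n,(x0,y0,x1,y1) in {"side":(290,140,345,185),"scene":(140,150,162,230)}.items():
    a=cv2.imread(f"pics/{n}0.png")[y0:y1,x0:x1];b=imaging.read_camera(n)[y0:y1,x0:x1]
    g=[cv2.cvtColor(i,cv2.COLOR_BGR2GRAY).astype(np.float32) for i in(a,b)]
    print(n,"mean abs diff",np.abs(g[0]-g[1]).mean().round(2),"shift",cv2.phaseCorrelate(*g,cv2.createHanningWindow(g[0].shape[::-1],cv2.CV_32F)))
o=status.get_obs();print(o["time"],o["ee_pos"],o["force"],o["grip_width"])
```

```bash
python3 cmp.py
```

```text
side mean abs diff 12.33 shift ((0.11518284906373566, 0.6418855770088712), 1.002705490677445)
scene mean abs diff 3.14 shift ((0.25420544792117106, 0.0449595629516466), 0.9714951331416766)
13.25 [ 0.56586262 -0.24720973  0.23476294] [ 7.90161492 -0.02713997 -7.60395525] 0.18500429418506245
```

Scaled: 0.002 m / 0.5 = 0.004, 0.001 m / 0.5 = 0.002.

>>> jog_arm:
  segments: [0,0.002,0,0,0,0,0,0.004,0,0,0,0,0,0.004,0,0,0,0]

```text
time: 13.55
ee_pos: [0.5665, -0.2471, 0.2357]
tool_rot: [0.633, 0.774, -0.001, -0.001]
force: [4.6, 0.2, -8.1]
grip_width: 0.183
grip_force: 73.5
```

```bash
python3 cmp.py
```

```text
side mean abs diff 11.51 shift ((0.14629953510226557, 0.5159721093558289), 0.9914724558371085)
scene mean abs diff 2.2 shift ((0.03787910603200828, -0.01821711612961252), 0.9264151354630789)
13.65 [ 0.5668172  -0.24704867  0.23600205] [  5.88034192  -0.1546343  -10.19535129] 0.18767687213587736
```

Lever is essentially home. I'll release by opening, then retreat straight up.

>>> jog_arm:
  segments: [0,0,0,0,0,0,0,0,0,0,0,0,0,0,0,0,0,0,0,0,0,0,0,0,0,0,0,0,0,0,0,0,0,0,0,0,0,0,0,0,0,0,0,0,0,0,0,0]
  aperture: 0.8

```text
time: 14.45
ee_pos: [0.5673, -0.2469, 0.2375]
tool_rot: [0.633, 0.774, -0.0, 0.0]
force: [-0.3, -0.6, -0.8]
grip_width: 0.798
grip_force: 0.0
```

```bash
python3 cmp.py
```

```text
side mean abs diff 12.91 shift ((0.027271764686350508, 0.5550052001880807), 1.0036920753231755)
scene mean abs diff 2.25 shift ((0.0348653815066875, 0.08109749976895841), 0.9072665934761365)
14.55 [ 0.56731321 -0.24684772  0.23752786] [ 0.50919335  0.88411401 -0.36672833] 0.8000898680237548
```

>>> jog_arm:
  segments: [0,0,-0.02,0,0,0,0,0,-0.06,0,0,0,0,0,-0.12,0,0,0,0,0,-0.2,0,0,0,0,0,-0.28,0,0,0,0,0,-0.34,0,0,0,0,0,-0.34,0,0,0]

```text
time: 15.25
ee_pos: [0.5694, -0.2471, 0.4139]
tool_rot: [0.633, 0.774, 0.002, 0.005]
force: [0.4, 0.4, 1.1]
grip_width: 0.802
grip_force: 0.0
```

```bash
python3 cmp.py
```

```text
side mean abs diff 0.86 shift ((0.012723911001565114, 0.5234260274979654), 1.0012203802002801)
scene mean abs diff 1.31 shift ((0.05303645939611812, 0.12656754848701723), 0.8947175584733487)
15.35 [ 0.56757811 -0.24681249  0.40854671] [-0.74222074  0.01319549 -1.20673532] 0.7970822346062563
```

The picture matches the starting one (difference 0.9), so the lever is home and the arm is clear.

>>> jog_arm:
  segments: [0,0,0,0,0,0,0,0,0,0,0,0,0,0,0,0,0,0]

```text
time: 15.65
ee_pos: [0.5668, -0.2468, 0.4063]
tool_rot: [0.633, 0.774, -0.0, -0.001]
force: [-0.1, -0.3, -0.2]
grip_width: 0.802
grip_force: 0.0
```

```bash
python3 -c "from cell import ctrl, imaging, status, workorder; print(workorder.job_done())"
```

```text
the job is handed in; nothing more can be done
None
```

I pulled the press handle to its stop, held it about 1.1 s, eased it back up over about 2.5 s, let go and handed the job in at 15.7 s; the lever looks home in the camera comparison, the arm never went near the juicer or the coaster, and no verdict was shown.

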